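Lower the electrode arm past its ratchet

TASK

Park the electrode in the empty beaker below it: with a fingertip press down the thumb pad of the ratchet pawl on top of the stand's head until it snaps over and stays off the teeth, then push the arm steadily down by its finger rest until it is on its bottom stop. Leave the pawl thrown off. Do not raise the arm or press on the electrode, and nothing is to be picked up: leave the beaker and everything else on the bench standing where it is.

Things in the scene. Friction and masses are not known exactly. Their poses are not given: they have to be found in the camera images.
- stand: electrode stand fixed to the bench: marble slab 310 x 150 x 18 mm with a short steel column near one end and, on it, a grey cast head 26 mm wide that carries arm and pawl. Origin: on the bench under the column's axis; x: level, from the column along the arm towards the electrode (roughly to the robot's right); z up. The slab spans x = -60 to 250 mm, y = -75 to 75 mm.
- pivot_point (a point): point on the arm's pivot axis (along the stand's y), in the head, 200 mm above the bench over the column. The bar runs from here: it rises by (0.30 - value of joint dip_arm) rad above level, in the stand's x-z plane.
- pawl (a joint): rad; ratchet pawl, a dark steel bell-crank on the head. Near 0 (to 0.12 on a tooth's slope): nose in the teeth of the arm's quadrant, blocking the arm downward. Pressing its thumb pad raises the value, to 0.40 at its stop. An over-centre spring pulls it back into the teeth below 0.20 and throws it over to the stop beyond 0.20, where it stays off by itself. 3 to 5 N at the pad, up to 10 N if the arm bears on it.
- pawl_pad (a point): middle of the top face of the pawl's thumb pad, a ribbed steel plate 30 (along the stand's x) x 26 x 4 mm on top of the head, about 275 mm above the bench. It swings down by about 12 mm from engaged to thrown off, 30 mm ahead of the pawl's pivot, tilting from 0.2 rad backward to 0.2 rad forward. Nothing stands above it; the head's cheeks begin about 20 mm below it.
- dip_arm (a joint): rad; the arm about its pivot, grows as it goes down. -0.14 to 0.16 at the start, 0.62 on its bottom stop. Stiff friction hinge: with the pawl off it stays where it is left and takes about 3 to 6 N down at the finger rest. With the pawl in, it goes down by at most one tooth (0.18) and is then blocked.
- finger_rest (a point): middle of the top face of the finger rest, a flat plate 42 (along the arm) x 34 x 4 mm on the arm's steel bar (8 wide, 14 high), 146 mm along the arm from its pivot and 11 mm above the bar's centre line; tilts with the arm. It goes down by 65 to 110 mm to the stop, then 165 mm above the bench. The electrode's plug, 70 mm beyond it, stands up to 50 mm higher.
- electrode_tip (a point): lowest point of the electrode, a dark 12 mm rod in the holder at the arm's end; a parallel link under the arm keeps it upright. Starts at least 15 mm above the beaker's rim, about 36 mm above the bench when the arm is on its stop.
- electrode: the electrode itself (glass bulb at its foot, plug on top), 12 dia; origin on its axis 104 mm above its tip; z along it, up
- beaker: empty glass beaker, 62 dia x 80 high, wall 2.5, standing loose on the slab below the electrode; origin: centre of its underside, which is 18 mm above the bench
- amber_bottle: brown reagent bottle with black mushroom stopper, 74 dia x 165 high, bystander on the far side of the stand; origin: centre of its underside (mm)
- flask: empty glass conical flask, 68 dia x 110 high, bystander on the far side of the stand near the beaker end; origin: centre of its underside (mm)
- dropper: small brown dropper bottle with a rubber teat, 38 dia x 107 high, bystander on the near side of the stand; origin: centre of its underside (mm)
- small_beaker: small empty glass beaker, 42 dia x 58 high, bystander on the near side of the column; origin: centre of its underside (mm)
- pen: pen lying flat, about 147 long x 12, bystander beside the column end of the slab; origin under the middle of its barrel (mm)
- wash_bottle: white squeeze bottle with a red spout, 74 dia x 200 high, bystander to the robot's left; origin: centre of its underside (mm)
- pipette_bulb: orange rubber pipette bulb standing on its base, 60 dia x 80 high, bystander to the robot's right; origin: centre of its underside (mm)
Mind the look-alikes: they are no part of the job. What is shaped like the beaker but turquoise or yellow is not meant.

How it is judged (in metres and radians):
On the way, in this order (a step that is already met when the one before it is completed fails the run):
1. the pawl is pressed over and off the teeth while the arm is still up (value of joint pawl above 0.32 rad and value of joint dip_arm below 0.3 rad), for 0.2 s.
2. the arm is pushed down onto its bottom stop (value of joint dip_arm above 0.58 rad and value of joint pawl above 0.32 rad), for 0.2 s.
At the end, for the whole second after the job is handed in: the arm rests on its bottom stop (joint above 0.58 of 0.62 rad), the pawl is still thrown off (above 0.32 of 0.40 rad), the electrode's tip is inside the beaker (within 24 mm of its axis and below 55 mm), the beaker stands upright within 20 mm and every other thing within 30 mm of where it was (all of step 2 and velocity of joint dip_arm below 0.05 rad/s and horizontal distance between electrode_tip and beaker below 0.024 m and height (world z) of electrode_tip below 0.055 m and angle between beaker's own z axis and vertical below 0.1 rad and distance of beaker from where it was at the start of the episode below 0.02 m and distance of each of amber_bottle, flask, dropper, small_beaker, pen, wash_bottle, pipette_bulb from where it was at the start of the episode below 0.03 m); the robot touches nothing.
It fails at once if the arm is raised (value of joint dip_arm below -0.22 rad).
It fails at once if the arm is slammed down rather than pushed steadily (faster than 2.5 rad/s) (velocity of joint dip_arm above 2.5 rad/s).
It fails at once if the robot presses on the electrode (contact force between any of the fingers, the arm and electrode above 2 N).
It fails at once if the beaker is lifted, tipped or pushed away (height (world z) of beaker above 0.03 m or angle between beaker's own z axis and vertical above 0.3 rad or distance of beaker from where it was at the start of the episode above 0.03 m).
It fails at once if another thing on the bench is lifted, knocked over or pushed away (distance of any of amber_bottle, flask, dropper, small_beaker, pen, wash_bottle, pipette_bulb from where it was at the start of the episode above 0.04 m or angle between any of amber_bottle, flask, dropper, small_beaker, pen, wash_bottle, pipette_bulb's own z axis and vertical above 0.5 rad).
It also fails if it takes over 38 s, if anything falls off the work surface, if the arm or the gripper's body presses on something with over 40 N, if the wrist force passes 120 N, or if a joint passes its speed limit or range.

ROBOT

A 7-joint arm with a two-finger parallel gripper is mounted at the origin on the work surface. World frame = base frame: x ahead of the robot, y to its left, z up, the work surface at z = 0. Lengths are in m, angles in degrees, forces in N, time in s.
With the tool pointing down it reaches from about 0.425 to 0.875 m from the base axis. Payload 4.7 kg.
Tool frame: the origin (TCP) lies between the finger pads; the fingertips stand 8 mm ahead of it and the grasp point (between the pads) lies 11 mm behind it; x points along the fingers, z is the direction in which the jaws open and shut, and the axes are right-handed (so a half turn about x gives the same grasp; the last joint's range is limited). The gripper opens to 87 mm and grips with 3 to 60 N. Pads are 19 mm wide; open, the fingers measure 117 mm over their backs; the gripper's body (75 mm by 190 mm) begins 51 mm behind the grasp point.
Start: joints at [71.454, 18.392, -4.016, 83.108, 1.295, 78.541, -3.26], TCP at [0.215, -0.613, 0.21] pointing down, gripper open.
Joint ranges: [-163.93, 163.93], [-17.29, 119.83], [-79.2, 71.16], [3.27, 140.29], [-89.18, 269.18], [5.43, 117.66], [-154.24, 154.24]. Speed limits (degrees/s): [147.25, 147.25, 180, 180, 180, 180, 180].

INTERFACE

Orientations are given as [roll, pitch, yaw] about the fixed x, y, z axes, in that order (R = Rz(yaw) Ry(pitch) Rx(roll)).
In Python, from cell import telemetry, vision, sign_off gives the robot as it stands. The module is installed in compiled form; this text tells all that it offers.
- The arm moves only by the tool drive_tool, never from a script. Its arguments are lists of equal length, an entry for each row: "offset": the shift along the tool's x, y, z in m, a list of three; "angular": the turn, a rotation vector about the tool's x, y, z in rad, a list of three. A call has 1 to 10 rows; each row is the pose to reach, as a shift and turn from the pose measured when the call began, along the tool's axes at that moment; what a row does not reach only later rows make up. A row lasts 1/8 s, in which the tool goes at most 62.5 mm and 10.7 degrees, less where a joint would pass 70% of its speed; a pose out of reach is approached as far as the arm can. A call with a gripper value outside its range is refused whole. "fingers" is the closure, from -1 (fully open) to 1 (shut), set as the call begins (left out, the last holds). The fingers move at their own pace and stop on an object; "squeeze" is the grip in N (left out, the last holds). Time passes only in rows, so rows that repeat a pose let the fingers close. It gives the time, the measured TCP pose, the force and the opening at its end, in the units of the state.
- telemetry.get_obs(): the state, without advancing time (a new reading comes with each control period).
- vision.read_camera(name): name is "scene" or "top" or "wrist"; returns a dict with "pixels" (400x640x3 uint8, red, green, blue), "intrinsics" (3x3 intrinsics, pixels), "world_from_camera" (4x4, takes a point from camera to world coordinates); the wrist camera has in their place "T_tool_cam" (4x4, takes a point from camera to tool coordinates, whose origin is the TCP and whose axes are the tool frame's). Camera axes: x right, y up, looking along -z (the intrinsics and any distortion apply to the point x, -y, -z); pixel columns grow to the right and rows downward; lengths in m; the calibration is good to about 2 mm. A picture is of the moment at which its call begins: read the wrist's pose just before it. There is no depth.
- sign_off(): hands the job in, once; it reports no verdict.
The state is a dict: "time_s": time; "qpos": joint angles; "joint_velocities": joint speeds; "effort": joint torques, N m; "tool_pos": TCP position; "tool_rot": TCP orientation; "force": force on the tool from outside, world axes, zero at the start; "wrist_torque": the same for the moment, N m; "grip_width": finger opening in m.
Only numpy, scipy, OpenCV 4.12 (cv2) and the standard library are available. Lean on these libraries where they do the work, as an engineer would, in place of code of your own. Each camera call takes 0.05 s, during which the arm holds its last target.

## Working session

There is one attempt and no reset: what is moved stays moved. The work goes in short steps, Python scripts to look and compute and a tool call to move; the robot and the scene stay as the last step left them, time stands still between calls to the robot, and variables do not carry over. Pictures are saved under pics/ and viewed, and the job is handed in when it is done.

Besides the shell and the picture viewer there is one more tool, called after "Call:" by a JSON object that holds its "name" and its "arguments". drive_tool: Moves the arm, as the interface text tells. Its arguments: {"type":"object","properties":{"offset":{"type":"array"},"angular":{"type":"array"},"fingers":{"type":"number"},"squeeze":{"type":"number"}},"required":["offset","angular"]}

```bash
mkdir -p pics
cat > h.py <<'E'
import numpy as np,cv2
from cell import telemetry,vision
def snap(n,tag):
    o=telemetry.get_obs(); d=vision.read_camera(n); im=np.array(d['pixels'])
    cv2.imwrite(f'pics/{tag}.png',im[:,:,::-1])
    np.savez(f'{tag}.npz',**{k:np.array(v) for k,v in d.items()},tp=o['tool_pos'],tr=o['tool_rot'])
def ray(tag,u,v):
    d=np.load(tag+'.npz');K=d['intrinsics'];T=d['world_from_camera']
    p=np.linalg.inv(K)@[u,v,1]; r=T[:3,:3]@[p[0],-p[1],-p[2]]
    return T[:3,3],r/np.linalg.norm(r)
def onz(tag,u,v,z):
    o,r=ray(tag,u,v); return o+r*(z-o[2])/r[2]
def proj(tag,P):
    d=np.load(tag+'.npz');K=d['intrinsics'];T=d['world_from_camera']
    c=np.linalg.inv(T)@np.r_[P,1]; p=K@[c[0],-c[1],-c[2]]; return p[:2]/p[2]
def tri(a,ua,b,ub):
    o1,r1=ray(a,*ua);o2,r2=ray(b,*ub)
    A=np.c_[r1,-r2];s=np.linalg.lstsq(A,o2-o1,rcond=None)[0]
    p,q=o1+s[0]*r1,o2+s[1]*r2
    return (p+q)/2,np.linalg.norm(p-q)
E
python3 - <<'E'
from h import *
print(telemetry.get_obs())
snap('scene','s0');snap('top','t0')
for t in('s0','t0'):
    d=np.load(t+'.npz');print(d.files,d['intrinsics'],d['world_from_camera'])
E
```

```text
{'time_s': 0.0, 'qpos': array([71.45238501, 18.43847479, -4.01531257, 83.17441403,  1.29679787,
       78.54075628, -3.26216513]), 'joint_velocities': array([-0.02265734, -0.05747861, -0.09706588, -0.0472097 ,  0.03470906,
        0.08867017,  0.10190446]), 'effort': array([-1.91778163e-04, -4.91289461e+01, -4.03922852e-01, -3.12528849e+01,
       -6.40218286e-02,  4.39026486e-02,  1.86454999e-04]), 'tool_pos': array([ 0.21517593, -0.612744  ,  0.20917242]), 'tool_rot': array([-175.99851819,   89.89143238,  113.35682157]), 'force': array([-0.41473541, -0.23553874,  0.64984108]), 'wrist_torque': array([-0.01602422, -0.00061315, -0.04439267]), 'grip_width': 0.08690458705917546}
['pixels', 'intrinsics', 'world_from_camera', 'tp', 'tr'] [[367.06488553   0.         319.18889074]
 [  0.         367.06488553 201.50621929]
 [  0.           0.           1.        ]] [[ 0.47645927 -0.59617136  0.64619369  1.22698873]
 [ 0.87900046  0.30748655 -0.36443135 -0.32749773]
 [ 0.01856767  0.74164124  0.67053971  0.80584232]
 [ 0.          0.          0.          1.        ]]
['pixels', 'intrinsics', 'world_from_camera', 'tp', 'tr'] [[377.1126474    0.         318.97738884]
 [  0.         377.1126474  201.17319767]
 [  0.           0.           1.        ]] [[-1.15062089e-02  9.81488062e-01 -1.91177379e-01  4.23260208e-01]
 [-9.99373806e-01 -1.76853599e-02 -3.06467525e-02  1.09672936e-03]
 [-3.34604625e-02  1.90705037e-01  9.81076952e-01  1.18140570e+00]
 [ 0.00000000e+00  0.00000000e+00  0.00000000e+00  1.00000000e+00]]
```

View pics/s0.png

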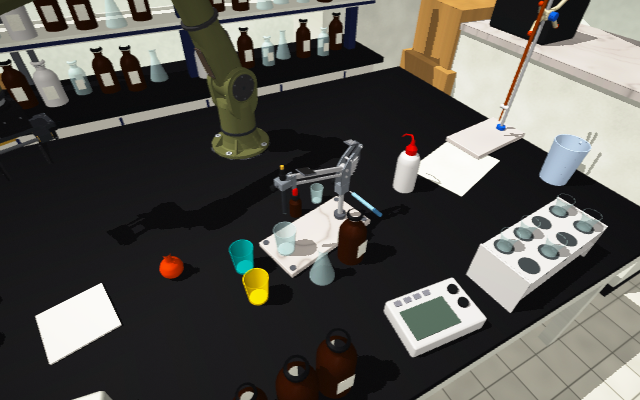

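View pics/t0.png

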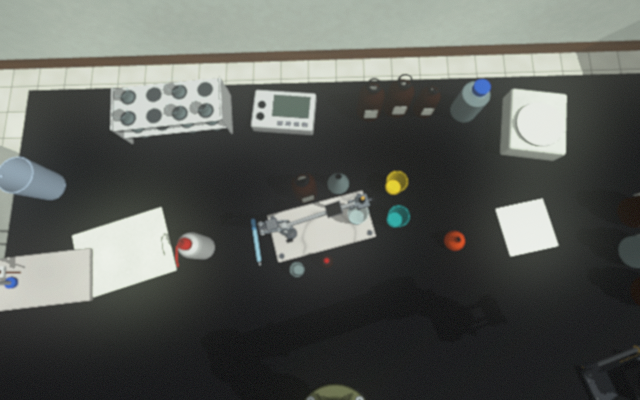

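The stand is at scene px (260–370,140–270) and top px (265–375,190–262), with the column end to the left in the top view. The clear beaker stands on the slab at top (356,214), and the turquoise (398,216) and yellow (397,183) ones are off it. I'll enlarge both views.

Run:
```python
import cv2
a=cv2.imread('pics/s0.png')[125:285,240:400];cv2.imwrite('pics/s0c.png',cv2.resize(a,(600,600),interpolation=cv2.INTER_CUBIC))
a=cv2.imread('pics/t0.png')[170:290,240:400];cv2.imwrite('pics/t0c.png',cv2.resize(a,(800,600),interpolation=cv2.INTER_CUBIC))
```

```text
(no output)
```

View pics/s0c.png

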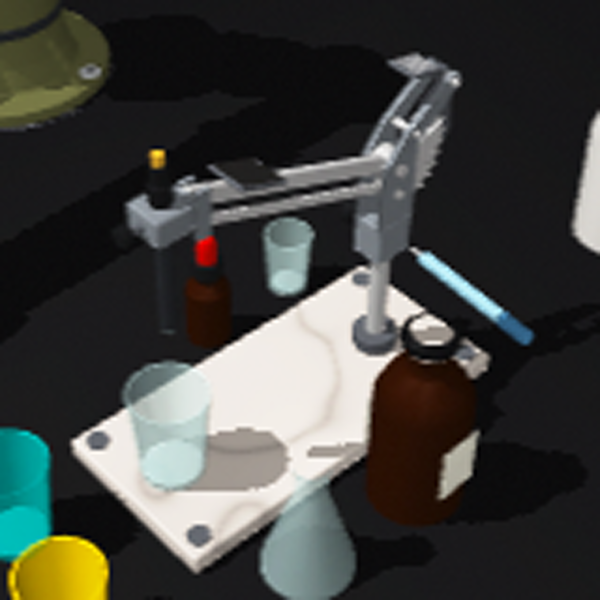

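View pics/t0c.png

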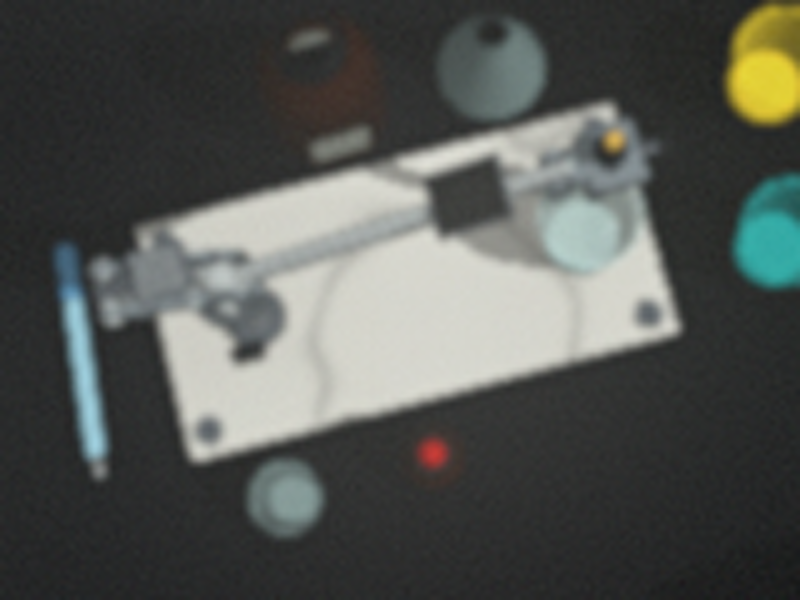

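Run:
```python
from h import *
T=lambda x,y:(240+x/5,170+y/5); S=lambda x,y:(240+x/3.75,125+y/3.75)
C=[onz('t0',*T(*p),.018) for p in[(138,230),(612,102),(682,332),(192,463)]]
for c in C:print('slab',c.round(4))
C=np.array(C)
print([np.linalg.norm(C[i]-C[(i+1)%4]).round(4) for i in range(4)])
ex=(C[1]+C[2]-C[0]-C[3]);ex/=np.linalg.norm(ex);ey=np.cross([0,0,1],ex)
m=C.mean(0);o=m-ex*.095;o[2]=0
print('ex',ex,np.degrees(np.arctan2(ex[1],ex[0])),'origin',o)
loc=lambda P:np.array([(P-o)@ex,(P-o)@ey,P[2]])
for n,a,b in[('pad',(160,272),(415,66)),('rest',(468,196),(248,174)),('plug',(613,141),(157,157))]:
    P,e=tri('t0',T(*a),'s0',S(*b));print(n,P.round(4),'gap',e.round(4),'local',loc(P).round(4))
b=onz('t0',*T(583,235),.02);print('beaker',b,loc(b))
np.savez('st.npz',o=o,ex=ex,ey=ey)
# predicted pad and rest
for q in(-.14,0,.16):
    a=.3-q;r=o+ex*(.146*np.cos(a)-.011*np.sin(a))+np.array([0,0,.2+.146*np.sin(a)+.011*np.cos(a)]);print(q,r.round(4),(proj('s0',r)-[240,125])*3.75,(proj('t0',r)-[240,170])*5)
```

```text
slab [0.6055 0.1991 0.018 ]
slab [ 0.6821 -0.0998  0.018 ]
slab [ 0.5365 -0.1378  0.018 ]
slab [0.4608 0.1638 0.018 ]
[np.float64(0.3086), np.float64(0.1504), np.float64(0.311), np.float64(0.149)]
ex [ 0.2457758 -0.9693267  0.       ] -75.77231449790453 origin [0.54787884 0.12342335 0.        ]
pad [0.5456 0.1462 0.2715] gap 0.003 local [-0.0227  0.0034  0.2715]
rest [ 0.5834 -0.005   0.2545] gap 0.0026 local [0.1332 0.0029 0.2545]
plug [ 0.6    -0.0743  0.303 ] gap 0.0013 local [0.2045 0.0019 0.303 ]
beaker [ 0.59744204 -0.07884901  0.02      ] [ 0.20824943 -0.00167071  0.02      ]
-0.14 [ 5.792e-01 -1.000e-04  2.721e-01] [249.69949244 146.97556076] [455.84796415 197.46008471]
0 [ 0.5814 -0.0086  0.2537] [239.71495809 175.05025196] [472.98917755 199.15069613]
0.16 [ 0.583  -0.0152  0.2313] [232.28510908 205.985251  ] [485.55114011 203.07728344]
```

```bash
cat >> h.py <<'E'
from scipy.spatial.transform import Rotation as Rn
st=np.load('st.npz');o,ex,ey=st['o'],st['ex'],st['ey']
def pose():
    s=telemetry.get_obs();return np.array(s['tool_pos']),Rn.from_euler('xyz',s['tool_rot'],degrees=True),s
def to(P,yaxis=None):
    p,R,s=pose()
    off=R.inv().apply(np.array(P)-p)
    x=np.array([0,0,-1.]);out=[]
    for sg in(1,-1):
        z=sg*(ey if yaxis is None else yaxis);M=np.c_[x,np.cross(z,x),z]
        out.append((R.inv()*Rn.from_matrix(M)).as_rotvec().round(4))
    print('off',off.round(4),'rot',out)
E
python3 - <<'E'
from h import *
p,R,s=pose();print(R.as_matrix().round(3))
to([.5456,.1462,.40]); to([.5,-.3,.40])
E
```

```text
[[-0.001  0.943  0.331]
 [ 0.002  0.331 -0.943]
 [-1.    -0.    -0.002]]
off [-0.1898  0.5633 -0.6069] rot [array([-1.4813e+00, -1.5000e-03, -1.2000e-03]), array([ 1.6603e+00, -1.3000e-03,  1.6000e-03])]
off [-0.1905  0.3724 -0.201 ] rot [array([-1.4813e+00, -1.5000e-03, -1.2000e-03]), array([ 1.6603e+00, -1.3000e-03,  1.6000e-03])]
```

Call:
{"name": "drive_tool", "arguments": {"offset": [[-0.06,0,0],[-0.12,0.02,-0.01],[-0.17,0.06,-0.03],[-0.19,0.105,-0.055],[-0.19,0.15,-0.08],[-0.19,0.195,-0.105],[-0.19,0.24,-0.13],[-0.19,0.285,-0.155],[-0.19,0.33,-0.18],[-0.19,0.37,-0.2]], "angular": [[0,0,0],[-0.07,0,0],[-0.15,0,0],[-0.23,0,0],[-0.31,0,0],[-0.39,0,0],[-0.47,0,0],[-0.55,0,0],[-0.63,0,0],[-0.7,0,0]], "fingers": 1, "squeeze": 20}}

```text
time_s: 1.35
tool_pos: [0.4992, -0.2998, 0.3993]
tool_rot: [146.5, 89.9, 116.1]
force: [0.8, -0.4, 0.4]
grip_width: 0.0017
```

Run:
```python
from h import *
p,R,s=pose();print(p,s['qpos'],s['time_s'],s['grip_width']); to([.53,.13,.42])
```

```text
[ 0.49915926 -0.29979344  0.39930759] [ 47.34317572  10.32578705 -22.77845801  72.4560296    3.9401477
  98.08653255  -4.88856413] 1.35 0.001717031971140918
off [-0.0199  0.3866 -0.1905] rot [array([-0.7777, -0.0013, -0.0018]), array([ 2.3638e+00, -2.3000e-03,  1.6000e-03])]
```

Call:
{"name": "drive_tool", "arguments": {"offset": [[-0.02,0.04,-0.02],[-0.02,0.08,-0.04],[-0.02,0.12,-0.06],[-0.02,0.16,-0.08],[-0.02,0.2,-0.1],[-0.02,0.24,-0.12],[-0.02,0.28,-0.14],[-0.02,0.32,-0.16],[-0.02,0.355,-0.175],[-0.02,0.387,-0.19]], "angular": [[-0.08,0,0],[-0.16,0,0],[-0.24,0,0],[-0.32,0,0],[-0.4,0,0],[-0.48,0,0],[-0.56,0,0],[-0.64,0,0],[-0.71,0,0],[-0.778,0,0]]}}

```text
time_s: 2.6
tool_pos: [0.5294, 0.1325, 0.4201]
tool_rot: [120.6, 89.9, 135.1]
force: [-0.5, -0.6, -0.8]
grip_width: 0.0004
```

Run:
```python
from h import *
p,R,s=pose();print(p,s['qpos'],s['force'])
snap('wrist','w1');d=np.load('w1.npz');print(d['T_tool_cam'],d['intrinsics'])
snap('scene','s1')
```

```text
[0.52936072 0.13245361 0.42007933] [ 22.50022924   7.97778669 -44.8361649   74.24893055   5.65549243
 100.04773983  -6.56347884] [-0.47586593 -0.60844445 -0.76452166]
[[-5.84126795e-04  2.61691780e-01 -9.65151320e-01 -1.73827288e-01]
 [-6.38648706e-04  9.65151191e-01  2.61692131e-01  7.09459101e-02]
 [ 9.99999625e-01  7.69254027e-04 -3.96641555e-04  3.15195266e-04]
 [ 0.00000000e+00  0.00000000e+00  0.00000000e+00  1.00000000e+00]] [[276.59878774   0.         317.55847886]
 [  0.         276.59878774 202.99650498]
 [  0.           0.           1.        ]]
```

View pics/w1.png

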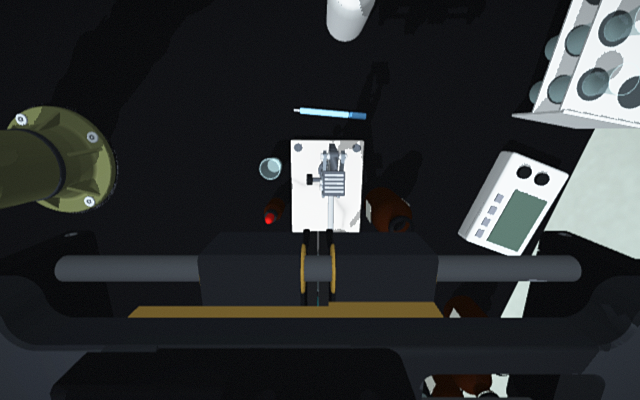

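View pics/s1.png

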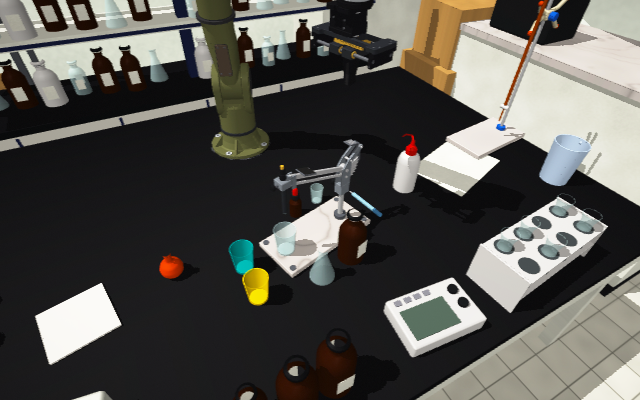

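The wrist view shows the ribbed pad at about (333,184), on top of the head. I'll enlarge it.

```bash
cat >> h.py <<'E'
def wray(tag,u,v):
    d=np.load(tag+'.npz');R=Rn.from_euler('xyz',d['tr'],degrees=True).as_matrix()
    T=d['T_tool_cam'];q=np.linalg.inv(d['intrinsics'])@[u,v,1]
    r=R@T[:3,:3]@[q[0],-q[1],-q[2]];return d['tp']+R@T[:3,3],r
def wonz(tag,u,v,z):
    a,r=wray(tag,u,v);return a+r*(z-a[2])/r[2]
loc=lambda P:np.array([(P-o)@ex,(P-o)@ey,P[2]])
E
python3 - <<'E'
from h import *
a=cv2.imread('pics/w1.png')[135:235,280:380];cv2.imwrite('pics/w1c.png',cv2.resize(a,(600,600),interpolation=cv2.INTER_CUBIC))
P=wonz('w1',333,184,.273);print(P,loc(P))
E
```

```text
[0.54556565 0.1441482  0.273     ] [-0.02065768  0.00285143  0.273     ]
```

View pics/w1c.png

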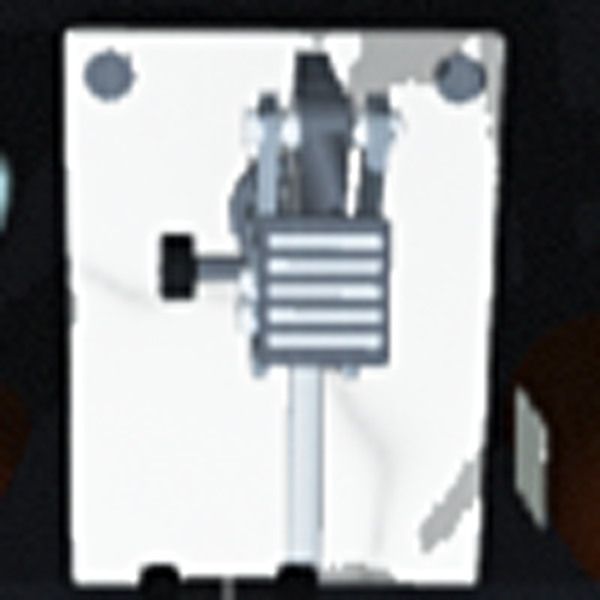

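Pad centre by wrist ray: (0.5456, 0.144) at z = 0.273. Triangulation gave (0.5456, 0.146, 0.2715), so they agree and match the stated height. I'll descend above it.

Run:
```python
from h import *
to([.546,.1435,.30])
```

```text
off [0.12   0.0022 0.0189] rot [array([ 0.011 , -0.0005, -0.0036]), array([-3.1306e+00,  5.7000e-03, -7.0000e-04])]
```

Call:
{"name": "drive_tool", "arguments": {"offset": [[0.02,0.001,0.01],[0.05,0.002,0.019],[0.08,0.002,0.019],[0.105,0.002,0.019],[0.12,0.002,0.019],[0.12,0.002,0.019]], "angular": [[0.01,0,-0.004],[0.01,0,-0.004],[0.01,0,-0.004],[0.01,0,-0.004],[0.01,0,-0.004],[0.01,0,-0.004]]}}

```text
time_s: 3.45
tool_pos: [0.5455, 0.1424, 0.2985]
tool_rot: [-167.2, 89.8, -153.0]
force: [-0.1, -0.3, 0.1]
grip_width: 0.0006
```

Run:
```python
from h import *
snap('scene','s2');snap('top','t2')
p,R,s=pose();print(p,s['force'],s['time_s']);to([.546,.1435,.27])
ims=[cv2.resize(cv2.imread(f'pics/{n}.png')[a:a+100,b:b+100],(400,400),interpolation=cv2.INTER_CUBIC) for n,a,b in(('s2',110,290),('t2',170,230))]
cv2.imwrite('pics/c2.png',np.hstack(ims))
```

```text
[0.54642941 0.14322606 0.30056329] [-0.51186095 -0.28027354  0.61382525] 3.55
off [ 0.0306  0.0004 -0.0004] rot [array([0.0006, 0.0005, 0.0006]), array([-3.141e+00, -9.000e-04,  7.000e-04])]
```

View pics/c2.png

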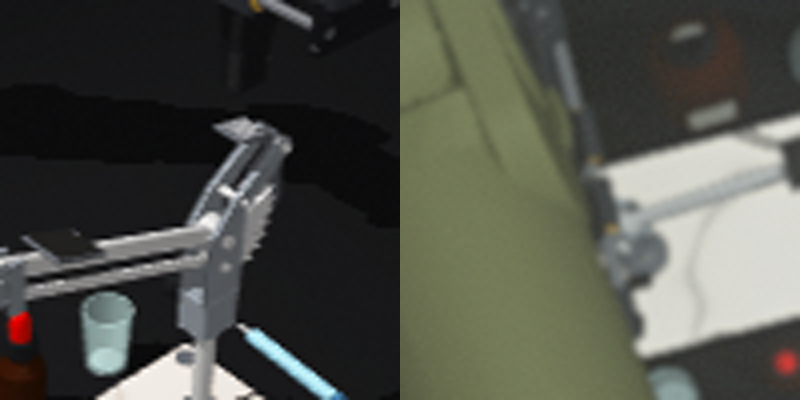

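Call:
{"name": "drive_tool", "arguments": {"offset": [[0.005,0,0],[0.01,0,0],[0.013,0,0],[0.016,0,0],[0.016,0,0]], "angular": [[0,0,0],[0,0,0],[0,0,0],[0,0,0],[0,0,0]]}}

```text
time_s: 4.18
tool_pos: [0.5463, 0.1432, 0.2843]
tool_rot: [-91.8, 90.0, -77.6]
force: [-0.8, -0.5, -1.3]
grip_width: 0.0008
```

Run:
```python
from h import *
snap('scene','s3')
p,R,s=pose();print(p,s['force'],s['time_s'])
tip=p-[0,0,.008];print((proj('s3',tip)-[290,110])*6)
cv2.imwrite('pics/c3.png',cv2.resize(cv2.imread('pics/s3.png')[110:210,290:390],(600,600),interpolation=cv2.INTER_CUBIC))
```

```text
[0.54641761 0.1432227  0.2844831 ] [ 0.86479848  0.99591136 -0.16119854] 4.225
[356.72058831 189.18505944]
```

View pics/c3.png

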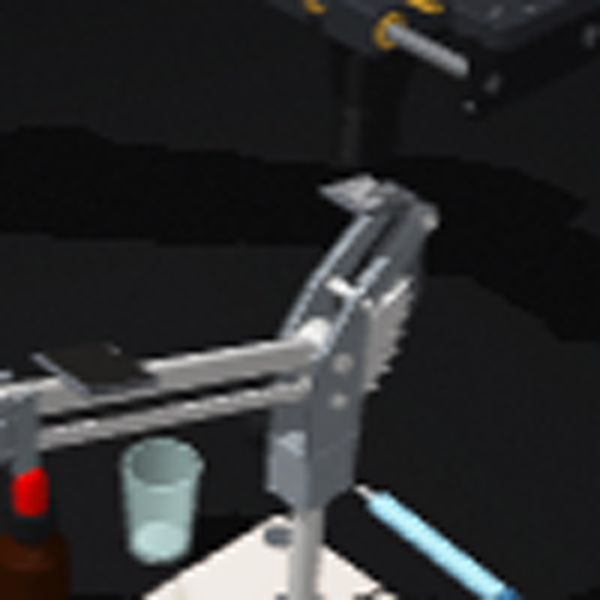

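The tip at z = 0.2765 is just over the pad in the view. Pressing now.

Call:
{"name": "drive_tool", "arguments": {"offset": [[0.003,0,0],[0.005,0,0],[0.007,0,0],[0.009,0,0],[0.009,0,0]], "angular": [[0,0,0],[0,0,0],[0,0,0],[0,0,0],[0,0,0]]}}

```text
time_s: 4.85
tool_pos: [0.5463, 0.1432, 0.2753]
tool_rot: [-89.1, 90.0, -74.8]
force: [-0.3, -0.1, -0.2]
grip_width: 0.0004
```

Run:
```python
from h import *
snap('scene','s4')
p,R,s=pose();print(p,s['force'],s['time_s'])
cv2.imwrite('pics/c4.png',cv2.resize(cv2.imread('pics/s4.png')[110:210,290:390],(600,600),interpolation=cv2.INTER_CUBIC))
```

```text
[0.54639756 0.14319086 0.27540248] [ 0.36645754  0.12114227 -0.99855668] 4.9
```

View pics/c4.png

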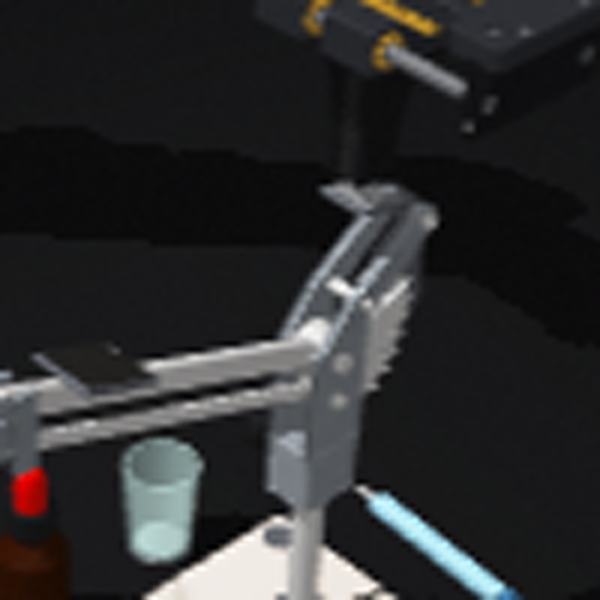

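Call:
{"name": "drive_tool", "arguments": {"offset": [[0.002,0,0],[0.004,0,0],[0.006,0,0],[0.008,0,0],[0.008,0,0]], "angular": [[0,0,0],[0,0,0],[0,0,0],[0,0,0],[0,0,0]]}}

```text
time_s: 5.52
tool_pos: [0.5463, 0.1431, 0.2672]
tool_rot: [-109.1, 90.0, -94.8]
force: [0.4, -0.0, -0.0]
grip_width: 0.0007
```

Run:
```python
from h import *
snap('scene','s5');snap('wrist','w5')
p,R,s=pose();print(p,s['force'],s['time_s'])
a=cv2.resize(cv2.imread('pics/s5.png')[110:210,290:390],(400,400),interpolation=cv2.INTER_CUBIC)
b=cv2.resize(cv2.imread('pics/w5.png')[150:250,270:370],(400,400),interpolation=cv2.INTER_CUBIC)
cv2.imwrite('pics/c5.png',np.hstack([a,b]))
```

```text
[0.54640323 0.14322151 0.26742732] [-0.04388469  0.04389297  0.43301091] 5.625
```

View pics/c5.png

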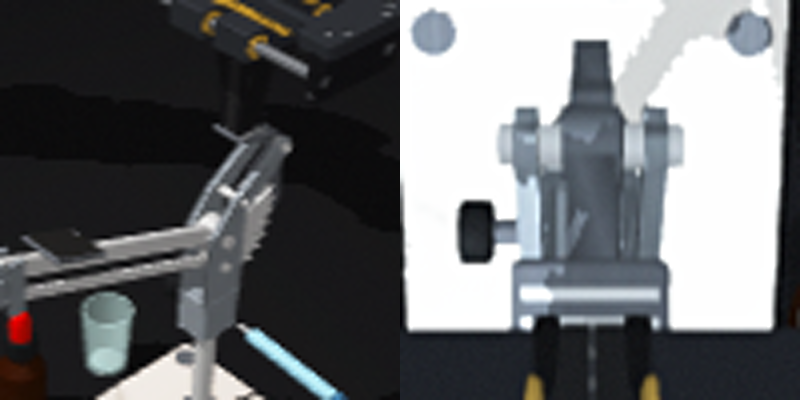

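Forces are near zero, but the pad's appearance changed. I'll back off and look.

Call:
{"name": "drive_tool", "arguments": {"offset": [[-0.01,0,0],[-0.03,0,0],[-0.06,0,0],[-0.06,0,0]], "angular": [[0,0,0],[0,0,0],[0,0,0],[0,0,0]]}}

```text
time_s: 6.12
tool_pos: [0.5476, 0.144, 0.3306]
tool_rot: [-6.3, 89.7, 8.0]
force: [0.4, -0.7, 0.9]
grip_width: 0.0005
```

Run:
```python
from h import *
snap('scene','s6');snap('wrist','w6')
p,R,s=pose();print(p,s['force'],s['time_s'])
a=[cv2.resize(cv2.imread(f'pics/{n}.png')[125:175,320:370],(400,400),interpolation=cv2.INTER_CUBIC) for n in('s0','s6')]
cv2.imwrite('pics/c6.png',np.hstack(a))
b=cv2.resize(cv2.imread('pics/w6.png')[150:250,270:370],(400,400),interpolation=cv2.INTER_CUBIC)
cv2.imwrite('pics/c6w.png',b)
```

```text
[0.54651584 0.14331175 0.3277771 ] [-0.711844    0.4508253  -0.79077364] 6.225
```

View pics/c6.png

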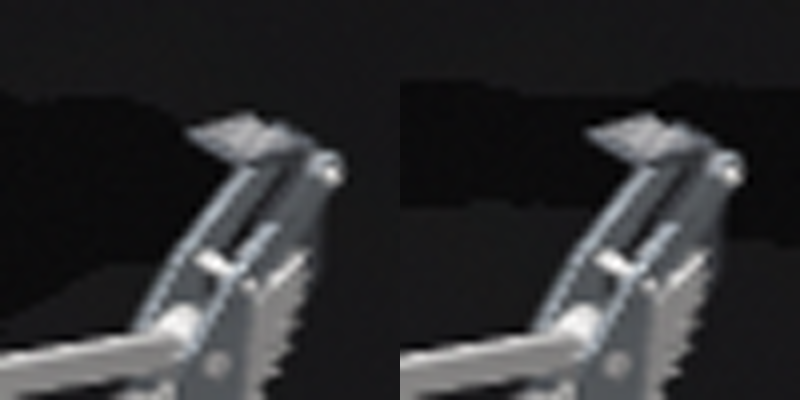

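View pics/c6w.png

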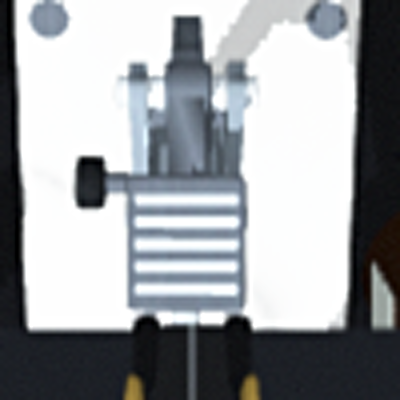

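The pad hasn't moved and there was no contact. I'll check where the fingertips really are, using both views from w5/s5.

Run:
```python
from h import *
def wproj(tag,P):
    d=np.load(tag+'.npz');R=Rn.from_euler('xyz',d['tr'],degrees=True).as_matrix();T=d['T_tool_cam']
    q=R.T@(P-d['tp']);c=np.linalg.inv(T)@np.r_[q,1];p=d['intrinsics']@[c[0],-c[1],-c[2]];return p[:2]/p[2]
for t in('w5','w6'):
  d=np.load(t+'.npz')
  for dx in(.008,.0,-.008):
    for yy in(-.0095,0.0095):
      R=Rn.from_euler('xyz',d['tr'],degrees=True).as_matrix()
      print(t,dx,yy,wproj(t,d['tp']+R@[dx,yy,0]).round(1))
P=wonz('w6',270+186/4,150+245/4,.273);print(P,loc(P))
a=cv2.imread('pics/w5.png')[200:290,270:370];cv2.imwrite('pics/w5c.png',cv2.resize(cv2.convertScaleAbs(a,alpha=2.5,beta=30),(660,594),interpolation=cv2.INTER_CUBIC))
a=cv2.imread('pics/s5.png')[90:170,300:400];a=cv2.convertScaleAbs(a,alpha=4,beta=0);cv2.imwrite('pics/s5c.png',cv2.resize(a,(700,560),interpolation=cv2.INTER_CUBIC))
```

```text
w5 0.008 -0.0095 [317.  245.3]
w5 0.008 0.0095 [317.  219.9]
w5 0.0 -0.0095 [317.  250.1]
w5 0.0 0.0095 [317.  223.8]
w5 -0.008 -0.0095 [317.  255.3]
w5 -0.008 0.0095 [317. 228.]
w6 0.008 -0.0095 [317.  245.3]
w6 0.008 0.0095 [317.  219.9]
w6 0.0 -0.0095 [317.  250.1]
w6 0.0 0.0095 [317.  223.8]
w6 -0.008 -0.0095 [317.  255.3]
w6 -0.008 0.0095 [317. 228.]
[0.54633875 0.14471689 0.273     ] [-0.02101891  0.00374059  0.273     ]
```

View pics/w5c.png

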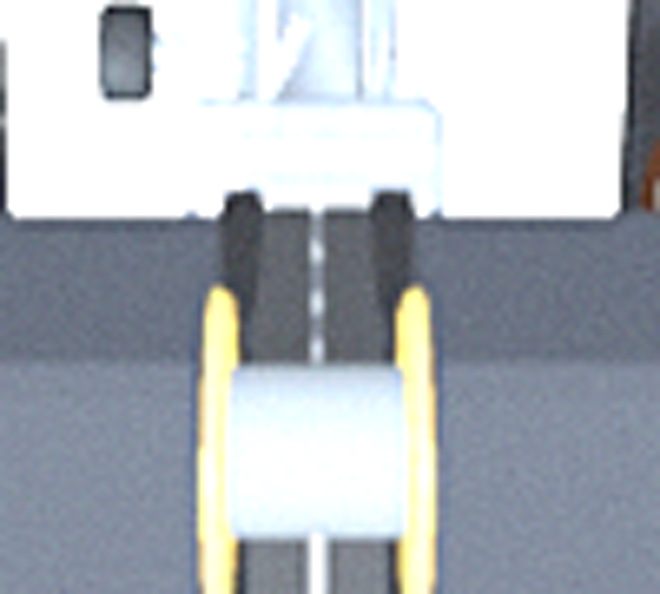

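View pics/s5c.png

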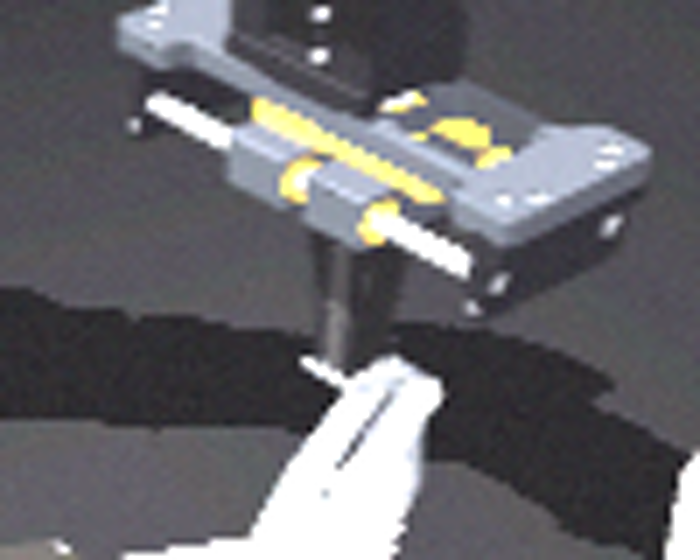

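Call:
{"name": "drive_tool", "arguments": {"offset": [[0.03,0,0],[0.055,0,0],[0.062,0,0],[0.064,0,0],[0.066,0,0],[0.068,0,0],[0.068,0,0]], "angular": [[0,0,0],[0,0,0],[0,0,0],[0,0,0],[0,0,0],[0,0,0],[0,0,0]]}}

```text
time_s: 7.1
tool_pos: [0.547, 0.1434, 0.26]
tool_rot: [-13.9, 89.9, 0.3]
force: [0.6, -0.5, 1.6]
grip_width: 0.0008
```

Run:
```python
from h import *
for i in range(3):
    snap('scene','s7');p,R,s=pose();print(p,s['force'],s['time_s'])
snap('wrist','w7')
a=cv2.resize(cv2.imread('pics/s7.png')[125:175,320:370],(400,400),interpolation=cv2.INTER_CUBIC)
b=cv2.resize(cv2.imread('pics/w7.png')[150:250,270:370],(400,400),interpolation=cv2.INTER_CUBIC)
cv2.imwrite('pics/c7.png',np.hstack([a,b]))
```

```text
[0.54689633 0.14349847 0.26000478] [ 0.63170673 -0.39699251  1.14650672] 7.15
[0.54684685 0.14349745 0.25994136] [0.85643702 0.31888608 0.19127069] 7.2
[0.54679896 0.14350671 0.25994246] [ 0.06316209 -0.9288702   0.82379467] 7.25
```

View pics/c7.png

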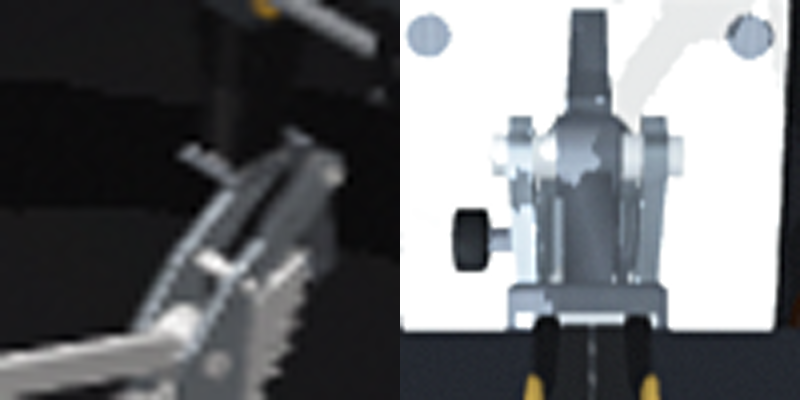

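The pad is now visibly lower and the pawl looks swung off the teeth. I'll back off and check that it stays.

Call:
{"name": "drive_tool", "arguments": {"offset": [[-0.02,0,0],[-0.05,0,0],[-0.07,0,0],[-0.07,0,0]], "angular": [[0,0,0],[0,0,0],[0,0,0],[0,0,0]]}}

```text
time_s: 7.8
tool_pos: [0.5471, 0.1443, 0.331]
tool_rot: [1.2, 89.8, 15.5]
force: [0.1, 0.3, -0.8]
grip_width: 0.0006
```

Run:
```python
from h import *
snap('scene','s8');snap('wrist','w8')
p,R,s=pose();print(p,s['force'],s['time_s'])
a=[cv2.resize(cv2.imread(f'pics/{n}.png')[125:175,320:370],(400,400),interpolation=cv2.INTER_CUBIC) for n in('s0','s8')]
cv2.imwrite('pics/c8.png',np.hstack(a))
r=np.array([.5834,-.005,.2545]);to([r[0],r[1],.33])
print(s['qpos'])
```

```text
[0.5462532  0.14365274 0.32894588] [ 0.41939475 -0.68872449  0.05094581] 7.9
off [-0.001  -0.1532 -0.0007] rot [array([0.0011, 0.0003, 0.0001]), array([-3.1405e+00, -1.0000e-04,  5.0000e-04])]
[ 21.86829072   9.86863237 -45.00752906  82.89336708   6.96751818
  90.07738872  -8.41016456]
```

View pics/c8.png

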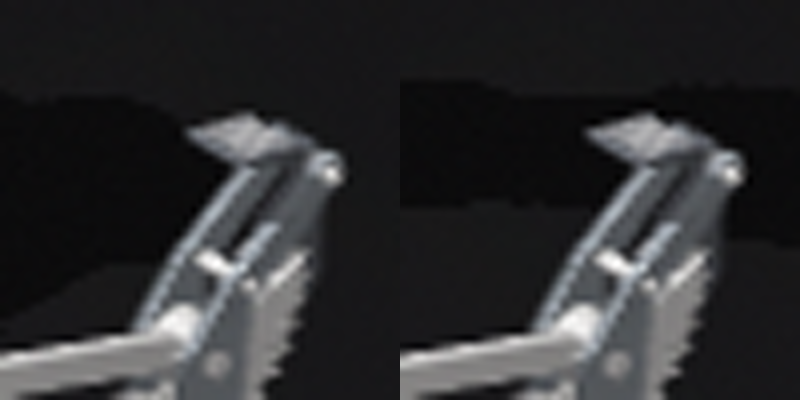

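It sprang back: not far enough past centre. Pressing deeper.

Call:
{"name": "drive_tool", "arguments": {"offset": [[0.03,0,0],[0.06,0,0],[0.066,0,0],[0.069,0,0],[0.072,0,0],[0.075,0,0],[0.077,0,0],[0.077,0,0]], "angular": [[0,0,0],[0,0,0],[0,0,0],[0,0,0],[0,0,0],[0,0,0],[0,0,0],[0,0,0]]}}

```text
time_s: 8.9
tool_pos: [0.5466, 0.144, 0.2532]
tool_rot: [-6.2, 89.9, 8.1]
force: [-1.9, -0.4, 5.7]
grip_width: 0.0002
```

Run:
```python
from h import *
snap('scene','s9');snap('wrist','w9')
p,R,s=pose();print(p,s['force'],s['time_s'])
a=cv2.resize(cv2.imread('pics/s9.png')[125:175,320:370],(400,400),interpolation=cv2.INTER_CUBIC)
b=cv2.resize(cv2.imread('pics/w9.png')[150:250,270:370],(400,400),interpolation=cv2.INTER_CUBIC)
cv2.imwrite('pics/c9.png',np.hstack([a,b]))
```

```text
[0.54661611 0.14402472 0.25320128] [-1.74104764 -0.53518868  5.72028337] 9.0
```

View pics/c9.png

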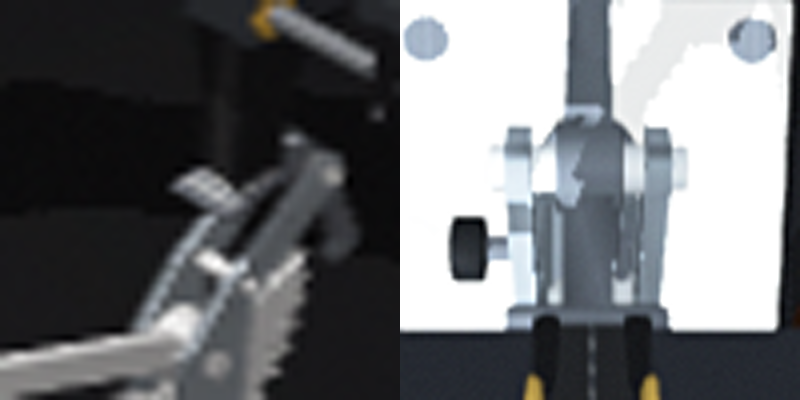

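The pad is tilted forward and the nose has swung clear of the teeth (crop (345,235)), with 5.7 N at the fingertip. Backing off to see whether it holds.

Call:
{"name": "drive_tool", "arguments": {"offset": [[-0.02,0,0],[-0.05,0,0],[-0.08,0,0],[-0.085,0,0]], "angular": [[0,0,0],[0,0,0],[0,0,0],[0,0,0]]}}

```text
time_s: 9.5
tool_pos: [0.5473, 0.1446, 0.3401]
tool_rot: [-1.2, 89.7, 13.1]
force: [0.4, -0.1, -0.6]
grip_width: 0.0002
```

Run:
```python
from h import *
snap('scene','s10')
p,R,s=pose();print(p,s['force'],s['time_s'])
a=[cv2.resize(cv2.imread(f'pics/{n}.png')[125:175,320:370],(400,400),interpolation=cv2.INTER_CUBIC) for n in('s0','s10')]
cv2.imwrite('pics/c10.png',np.hstack(a))
to([.5834,-.006,.33])
```

```text
[0.54701564 0.1443839  0.33935701] [-0.1414863   0.50935465  0.81163658] 9.55
off [ 0.0094 -0.1547 -0.0019] rot [array([0.0013, 0.0041, 0.0002]), array([-3.1402e+00, -3.0000e-04,  6.5000e-03])]
```

View pics/c10.png

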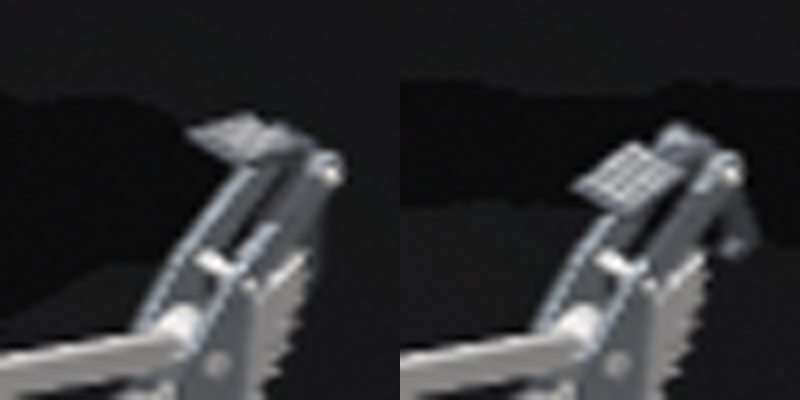

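Pawl thrown off and staying. Now to above the finger rest.

Call:
{"name": "drive_tool", "arguments": {"offset": [[0.0,-0.03,0],[0.0,-0.07,0],[0.0,-0.11,-0.001],[0.005,-0.14,-0.002],[0.01,-0.156,-0.002],[0.01,-0.156,-0.002]], "angular": [[0,0.004,0],[0,0.004,0],[0,0.004,0],[0,0.004,0],[0,0.004,0],[0,0.004,0]]}}

```text
time_s: 10.3
tool_pos: [0.5832, -0.0081, 0.3278]
tool_rot: [159.0, 89.9, 173.2]
force: [-0.5, 0.6, 0.0]
grip_width: 0.0002
```

Run:
```python
from h import *
snap('wrist','w11');snap('scene','s11')
p,R,s=pose();print(p,loc(p),s['force'],s['time_s'])
a=cv2.resize(cv2.imread('pics/s11.png')[120:220,260:360],(400,400),interpolation=cv2.INTER_CUBIC)
b=cv2.resize(cv2.imread('pics/w11.png')[130:250,260:380],(400,400),interpolation=cv2.INTER_CUBIC)
cv2.imwrite('pics/c11.png',np.hstack([a,b]))
to([.5842,-.0077,.27])
```

```text
[ 0.58329189 -0.00541384  0.32909583] [0.133589   0.00266175 0.32909583] [ 0.1520538   0.49608035 -0.34282655] 10.4
off [ 0.0591 -0.0025  0.0003] rot [array([ 0.0035, -0.0002, -0.001 ]), array([-3.1381e+00,  1.6000e-03, -4.0000e-04])]
```

View pics/c11.png

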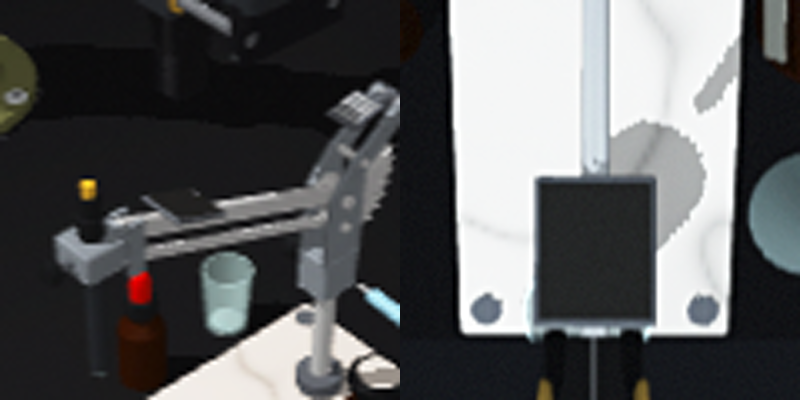

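Run:
```python
from h import *
P=wonz('w11',318.8,205,.254);print(P,loc(P))
```

```text
[ 0.58412892 -0.00588927  0.254     ] [0.13425557 0.00335626 0.254     ]
```

Call:
{"name": "drive_tool", "arguments": {"offset": [[0.025,-0.002,0],[0.05,-0.002,0],[0.06,-0.002,0],[0.066,-0.002,0],[0.072,-0.003,0],[0.078,-0.003,0],[0.084,-0.004,0],[0.09,-0.004,0]], "angular": [[0,0,0],[0,0,0],[0,0,0],[0,0,0],[0,0,0],[0,0,0],[0,0,0],[0,0,0]]}}

```text
time_s: 11.4
tool_pos: [0.5851, -0.0102, 0.2398]
tool_rot: [-19.2, 89.9, -4.8]
force: [-0.2, -1.5, 4.2]
grip_width: 0.0007
```

Run:
```python
from h import *
snap('scene','s12')
p,R,s=pose();print(p,loc(p),s['force'],s['time_s'])
a=cv2.resize(cv2.imread('pics/s12.png')[120:280,250:410],(600,600),interpolation=cv2.INTER_CUBIC)
cv2.imwrite('pics/c12.png',a)
to(o+.14*ex+.003*ey+[0,0,.166])
```

```text
[ 0.58466983 -0.00988277  0.23870457] [0.13825951 0.00289908 0.23870457] [ 1.03929889 -0.75301456  2.25553481] 11.45
off [ 0.0727 -0.0018  0.0001] rot [array([ 0.0027,  0.0006, -0.0003]), array([-3.1389e+00,  5.0000e-04,  9.0000e-04])]
```

View pics/c12.png

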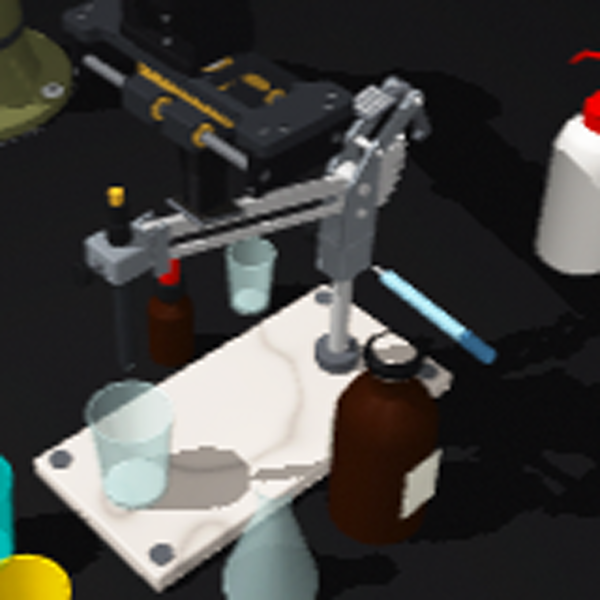

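The arm is moving down under 2–4 N, the pawl is still off, and the gripper is clear of the plug. Continuing down to the stop.

Call:
{"name": "drive_tool", "arguments": {"offset": [[0.009,0,0],[0.018,-0.001,0],[0.027,-0.001,0],[0.036,-0.002,0],[0.044,-0.002,0],[0.052,-0.002,0],[0.058,-0.002,0],[0.063,-0.002,0],[0.067,-0.002,0],[0.07,-0.002,0]], "angular": [[0,0,0],[0,0,0],[0,0,0],[0,0,0],[0,0,0],[0,0,0],[0,0,0],[0,0,0],[0,0,0],[0,0,0]]}}

```text
time_s: 12.7
tool_pos: [0.5849, -0.0108, 0.1685]
tool_rot: [78.5, 89.9, 92.9]
force: [0.2, -1.2, 4.7]
grip_width: 0.0006
```

Run:
```python
from h import *
snap('scene','s13')
p,R,s=pose();print(p,loc(p),s['force'],s['time_s'])
a=cv2.resize(cv2.imread('pics/s13.png')[120:280,250:410],(600,600),interpolation=cv2.INTER_CUBIC)
cv2.imwrite('pics/c13.png',a)
```

```text
[ 0.58481699 -0.01074585  0.16813026] [0.13913229 0.0028296  0.16813026] [1.58961603 0.27982815 2.44829697] 12.75
```

View pics/c13.png

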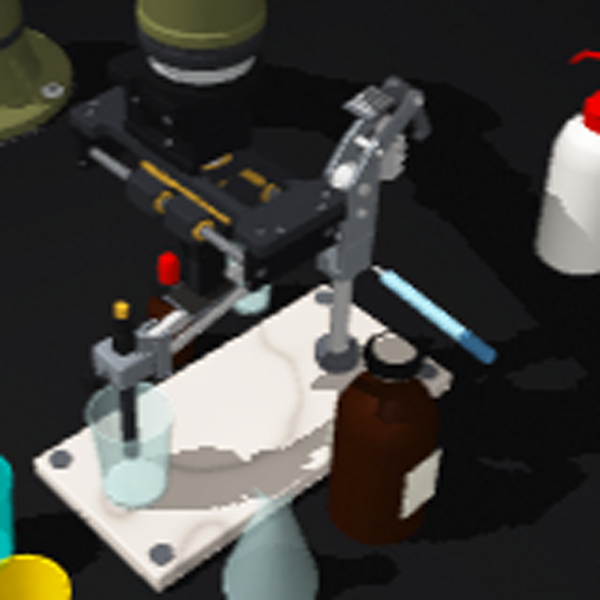

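The electrode is in the beaker, but the force is still only friction, so it isn't clearly on the stop. I'll go on in small steps until the force rises.

Call:
{"name": "drive_tool", "arguments": {"offset": [[0.002,0,0],[0.004,0,0],[0.006,0,0],[0.006,0,0]], "angular": [[0,0,0],[0,0,0],[0,0,0],[0,0,0]]}}

```text
time_s: 13.25
tool_pos: [0.5846, -0.01, 0.1619]
tool_rot: [92.0, 89.8, 106.5]
force: [0.8, 0.6, 1.9]
grip_width: 0.0005
```

Call:
{"name": "drive_tool", "arguments": {"offset": [[0.002,0,0],[0.004,0,0],[0.006,0,0],[0.007,0,0]], "angular": [[0,0,0],[0,0,0],[0,0,0],[0,0,0]]}}

```text
time_s: 13.75
tool_pos: [0.5847, -0.0094, 0.1559]
tool_rot: [85.6, 89.8, 100.1]
force: [-2.3, 0.7, 12.2]
grip_width: 0.0004
```

Run:
```python
from h import *
snap('scene','s14')
p,R,s=pose();print(p,loc(p),s['force'],s['time_s'])
a=cv2.resize(cv2.imread('pics/s14.png')[160:260,250:350],(600,600),interpolation=cv2.INTER_CUBIC)
cv2.imwrite('pics/c14.png',a)
a=.3-.62;r=o+.003*ey+ex*(.146*np.cos(a)-.011*np.sin(a))+np.array([0,0,.2+.146*np.sin(a)+.011*np.cos(a)])
print('rest at stop',r,(proj('s14',r)-[250,160])*6)
t=o+.003*ey+ex*.2075;t[2]=.036;print('tip at stop',(proj('s14',t)-[250,160])*6)
```

```text
[ 0.58468812 -0.00943877  0.15596457] [0.13783363 0.00302593 0.15596457] [-3.23105928  1.82056432 10.00078015] 13.8
rest at stop [ 0.58569892 -0.01353083  0.16451487] [319.85931147 241.63135459]
tip at stop [214.8885215  512.89868264]
```

View pics/c14.png

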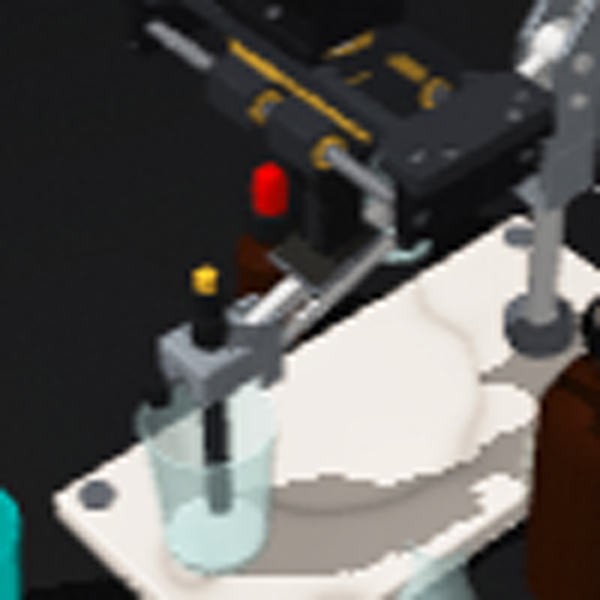

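The force rose to 12 N, and the electrode tip is seen at (216,515) against (215,513) predicted for the stop. One short extra press, then retract straight up.

Call:
{"name": "drive_tool", "arguments": {"offset": [[0.003,0,0],[0.004,0,0],[0.004,0,0]], "angular": [[0,0,0],[0,0,0],[0,0,0]]}}

```text
time_s: 14.18
tool_pos: [0.5849, -0.0093, 0.1554]
tool_rot: [56.4, 89.9, 70.9]
force: [-7.8, 0.5, 21.3]
grip_width: 0.0005
```

Call:
{"name": "drive_tool", "arguments": {"offset": [[-0.01,0,0],[-0.03,0,0],[-0.06,0,0],[-0.1,0,0],[-0.14,0,0],[-0.18,0,0],[-0.2,0,0],[-0.2,0,0]], "angular": [[0,0,0],[0,0,0],[0,0,0],[0,0,0],[0,0,0],[0,0,0],[0,0,0],[0,0,0]]}}

```text
time_s: 15.18
tool_pos: [0.5855, -0.0097, 0.3571]
tool_rot: [4.8, 89.8, 19.3]
force: [0.3, -0.6, -0.4]
grip_width: 0.0004
```

Run:
```python
from h import *
snap('scene','s15');snap('wrist','w15')
p,R,s=pose();print(p,s['force'],s['time_s'])
print((proj('s15',np.array([.5857,-.0135,.1645]))-[250,120])*3.75, (proj('s15',o+.003*ey+ex*.2075+[0,0,.036])-[250,120])*3.75)
cv2.imwrite('pics/c15.png',cv2.resize(cv2.imread('pics/s15.png')[120:280,250:410],(600,600),interpolation=cv2.INTER_CUBIC))
```

```text
[ 0.58444314 -0.00987506  0.35450263] [-0.6481978  -0.46354203  0.06113007] 15.275
[199.95258388 301.02284168] [134.30532594 470.56167665]
```

View pics/c15.png

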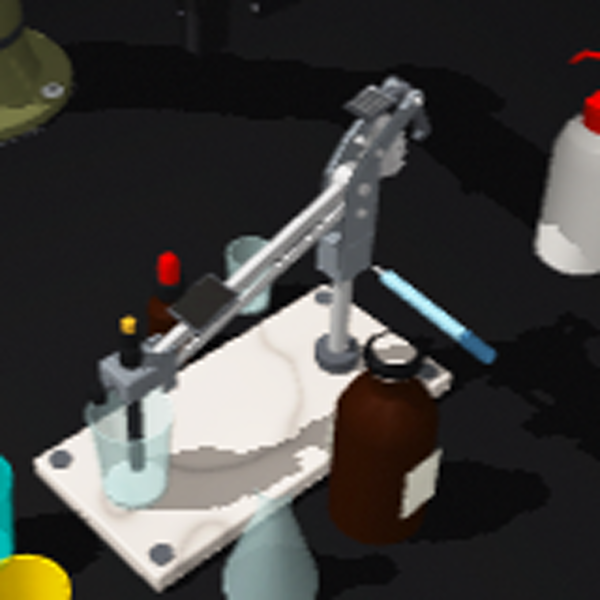

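View pics/s15.png

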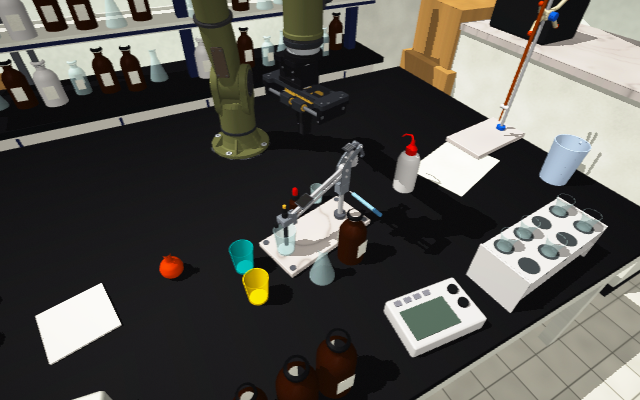

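The finger rest is at crop (203,302), predicted (200,301). The tip is at (136,468), predicted (134,470). The pawl is still off and nothing else has moved, so I'm handing in.

```bash
python3 -c "
from cell import sign_off
print(sign_off())"
```

```text
the job is handed in; nothing more can be done
None
```

The electrode is parked in the clear beaker, with the arm on its bottom stop and the pawl thrown off. I handed the job in at about 15.3 s.

- **Pawl:** The first press at the pad made no contact and the second did not go far enough, so the pawl sprang back into the teeth. The third press was deeper, reached about 6 N, and snapped it over. It stayed off after I backed away.
- **Arm:** I pushed the finger rest down steadily at about 2–5 N, until the force rose to 12 N. A short extra press reached 21 N without moving further.
- **Last checks:**
  - After retracting, the finger rest and electrode tip were within about 1 camera pixel of where they should be at the stop.
  - The tip is inside the beaker and the pawl is still off.
  - The beaker and the other bench items look unmoved in the last pictures; I judged this by eye and did not measure it.
  - The gripper is clear of everything, with about zero force on it.
- **Disagreement:** In the camera views the closed fingertips looked about 10 mm further back than stated, so I relied on contact force and the pictures for depth. The tool was about 9 mm lower than expected when the arm reached its stop, which agrees.

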